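# Clip a sample tube into the tube mixer

### The job

Take the purple-capped sample tube off its rest and press it down into the two spring clips on top of the tube mixer, until you feel both clips snap over it and it sits fully home, centred between them; then let go. Press gently: the tube must never bear on the mixer with more than 25 N. Leave the orange-capped tube, the rack and the beaker where they are.

Things in the scene. Friction and masses are not known exactly. Their poses are not given: they have to be found in the camera images.
- tube_mid (a point): the loose purple-capped sample tube, lying level: point at its centre, on its axis; x axis = along the tube towards the cap. Diameter 24 mm, length 130 mm, cap (last 19 mm) diameter 28 mm, about 50 g. It lies on two V supports 39 mm either side of its centre, axis 32 mm above the table; between them only a 5 mm base plate lies beneath it: take it at its centre from above.
- mixer: fixed tube mixer: white housing 190 x 140 mm, 54 mm high, with a column and an aluminium head (100 x 50 mm) carrying two steel spring clips. Origin: centre of its underside; x = direction along which the tube must lie, either way round. The clips stand 32 mm either side of the middle along x, each 13 mm wide: 50 mm is free between them for fingers, down to 30 mm below the axis of a held tube.
- mixer_top (a point): centre of the mixer housing's top face, straight below the middle between the clips. The column is set to a different height each time (pressing cannot move it): the axis of a tube that is fully home lies 50 to 75 mm above this point, to be found by feel or sight. Two sprung jaws with flared mouths in each clip centre a tube that is up to 4 mm off to the side.
- pad_near (a joint): small yellow sprung pad (about 1 N) in the seat of the clip on the mixer's -x side; value in m: 0 with no tube, 0.005 with a tube fully home. Feel of pressing: first touch with the axis 20 mm above home, then a peak of 9 to 15 N some 17 mm above home, fading to nothing at 10 mm; there the jaws snap over and draw the tube down to the hard seat at home.
- pad_far (a joint): the same pad in the clip on the mixer's +x side; both must be pressed down, and stay down when the tube is let go, which they do only if the jaws have snapped over it
- other_mid (a point): orange-capped tube of the same size on an identical rest; centre of the tube. Leave it alone.
- rack: cream tube rack, 84 x 104 mm, with three standing tubes, 116 mm high in all; origin at the centre of its underside. Leave it alone.
- beaker: empty glass beaker, diameter 66 mm, 85 mm high; origin at the centre of its underside. Leave it alone.
There are look-alikes about, which are no part of the job. What is shaped like the part that bears tube_mid but pink is not meant.

How it is judged (in metres and radians):
On the way, in this order (a step that is already met when the one before it is completed fails the run):
1. the tube is lifted off its rest and clear of the clips (height (world z) of tube_mid above 0.06 m and value of joint each of pad_near, pad_far below 0.001 m), for 0.1 s.
2. both clips have snapped over the tube and it presses both pads down (value of joint each of pad_near, pad_far above 0.0032 m), for 0.1 s.
At the end, for the whole second after the job is handed in: The purple-capped tube is held in both clips of the mixer with both pads pressed down more than 3.2 mm, centred within 10 mm, in line with the clips within 0.08 rad, at rest and released (all of step 2 and horizontal distance between tube_mid and mixer_top below 0.01 m and angle between the x axis of tube_mid and the x axis of mixer_top, either way round below 0.08 rad and linear speed of tube below 0.02 m/s); the robot touches nothing.
It fails at once if the tube bears on the mixer with more than 25 N (contact force between tube and mixer above 25 N).
It fails at once if the orange-capped tube is moved more than 20 mm (distance of other_mid from where it was at the start of the episode above 0.02 m).
It fails at once if the rack is moved more than 20 mm (distance of rack from where it was at the start of the episode above 0.02 m).
It fails at once if the beaker is moved more than 20 mm (distance of beaker from where it was at the start of the episode above 0.02 m).
It also fails if it takes over 53 s, if anything falls off the work surface, if the arm or the gripper's body presses on something with over 40 N, if the wrist force passes 120 N, or if a joint passes its speed limit or range.

### The arm

A 6-joint arm with a two-finger parallel gripper is mounted at the origin on the work surface. World frame = base frame: x ahead of the robot, y to its left, z up, the work surface at z = 0. Lengths are in mm, angles in rad, forces in N, time in s.
With the tool pointing down it reaches from about 350 to 975 mm from the base axis. Payload 7.1 kg.
Tool frame: the origin (TCP) lies midway between the tips of the shut fingers; the grasp point (between the pads) lies 19 mm behind it; z points along the fingers, x is the direction in which the jaws open and shut, and the axes are right-handed (so a half turn about z gives the same grasp; the last joint's range is limited). The gripper opens to 88 mm and grips with 3 to 60 N. Pads are 20 mm wide; open, the fingers measure 115 mm over their backs; the gripper's body (75 mm by 178 mm) begins 61 mm behind the grasp point.
Start: joints at [-1.226, 0.423, 1.63, -0, 1.089, -0.019], TCP at [222.409, -584.071, 222.675] pointing down, gripper open.
Joint ranges: [-3, 3], [-0.9, 2.11], [0.09, 2.58], [-1.31, 4.45], [0.11, 2.69], [-2.54, 2.54]. Speed limits (rad/s): [2.39, 2.39, 3.01, 3.14, 3.14, 3.14].

### API

Orientations are given as a rotation vector (axis times angle).
In Python, from workcell import telemetry, imaging, ticket gives the robot as it stands.
- The arm moves only by the tool jog_arm, never from a script. Its arguments are lists of equal length, an entry for each row: "travel": the shift along the world's x, y, z in units of 400 mm (1.0 is 400 mm), a list of three; "dr": the turn, a rotation vector about the world's x, y, z in units of 90 degrees (1.0 is 90 degrees), a list of three. In form: {"travel": [[tx, ty, tz], ...], "dr": [[wx, wy, wz], ...]}. A call has exactly 10 rows; each row is the pose to reach, as a shift and turn from the pose measured when the call began; what a row does not reach only later rows make up. A row lasts 1/10 s, in which the tool goes at most 50 mm and 8.59 degrees, less where a joint would pass 70% of its speed; a pose out of reach is approached as far as the arm can. A call with a number of a shift or a turn outside -1 to 1 is refused whole. A call with a gripper value outside its range is refused whole. "hand" is the opening, from -1 (shut) to 1 (fully open), set as the call begins (left out, the last holds). The fingers move at their own pace and stop on an object; the grip force is fixed at half the most. Time passes only in rows, so rows that repeat a pose let the fingers close, or fill a call up. It gives the time, the measured TCP pose, the force and the opening at its end, in the units of the state.
- telemetry.get_obs(): the state, without advancing time (a new reading comes with each control period).
- imaging.get_image(name): name is "scene" or "side" or "wrist"; returns a dict with "pixels" (384x512x3 uint8, red, green, blue), "range_z" (384x512 float32, mm along the optical axis (not along the pixel's ray), 0 where there is no reading), "fx", "fy", "cx", "cy" (pixels), "extrinsics" (4x4, takes a point from world to camera coordinates). Camera axes: x right, y down, z forward; pixel columns grow to the right and rows downward; lengths in mm; the calibration is good to about 2 mm. The wrist camera is an equidistant fisheye: a pixel r from the principal point sees the ray r / f radians off the axis. A picture is of the moment at which its call begins.
- ticket.close_job(): hands the job in, once; it reports no verdict.
The state is a dict: "t": time; "qpos": joint angles; "qvel": joint speeds; "joint_torque": joint torques, N m; "ee_pos": TCP position; "orientation": TCP orientation; "ft_force": force on the tool from outside, world axes, zero at the start; "moment": the same for the moment, N m; "width": finger opening in mm.
Only numpy, scipy, OpenCV 4.12 (cv2) and the standard library are available. Lean on these libraries where they do the work, as an engineer would, in place of code of your own. Each camera call takes 0.05 s, during which the arm holds its last target. There are 200 camera calls.

## Working session

There is one attempt and no reset: what is moved stays moved. The work goes in short steps, Python scripts to look and compute and a tool call to move; the robot and the scene stay as the last step left them, time stands still between calls to the robot, and variables do not carry over. Pictures are saved under pics/ and viewed, about 8 in all and at most 12, crops included, and the job is handed in when it is done.

Besides the shell and the picture viewer there is one more tool, called as name(argument=value, ...) on one line, values as JSON. jog_arm: Moves the arm, as the interface text tells. Its arguments: {"type":"object","properties":{"travel":{"type":"array"},"dr":{"type":"array"},"hand":{"type":"number"}},"required":["travel","dr"]}

```bash
mkdir -p pics; cat > h.py <<'E'
import numpy as np, cv2
from workcell import telemetry, imaging, ticket
def grab(n):
    im=imaging.get_image(n); np.savez(f'{n}.npz',**im); return im
def world(im,mask=None):
    d=im['range_z'].astype(float); v,u=np.indices(d.shape)
    if im.get('fish'): pass
    P=np.stack([(u-im['cx'])/im['fx']*d,(v-im['cy'])/im['fy']*d,d],-1)
    E=np.array(im['extrinsics']); return (P-E[:3,3])@E[:3,:3]
E
python3 - <<'E'
from h import *
a=grab('scene');b=grab('side')
for n,i in(('scene',a),('side',b)):
    cv2.imwrite(f'pics/{n}.png',cv2.resize(i['pixels'][:,:,::-1],(768,576)))
    print(n,i['fx'],i['cx'],np.round(i['extrinsics'],3).tolist(),(i['range_z']>0).mean())
print(telemetry.get_obs())
E
```

```text
scene 484.948477614951 261.01992108575337 [[-0.697, 0.717, -0.015, 372.798], [0.573, 0.544, -0.614, -324.792], [-0.432, -0.436, -0.789, 2028.593], [0.0, 0.0, 0.0, 1.0]] 0.9961598714192709
side 357.19362790848214 257.8486969663972 [[-0.702, -0.712, 0.019, 459.965], [-0.367, 0.339, -0.866, 284.216], [0.61, -0.615, -0.499, 813.219], [0.0, 0.0, 0.0, 1.0]] 0.9957122802734375
{'t': 0.1, 'qpos': array([-1.22597256e+00,  4.23762139e-01,  1.63061053e+00, -3.90805543e-06,
        1.08861333e+00, -1.90023950e-02]), 'qvel': array([-0.00161208, -0.00102046, -0.00171749,  0.00106261, -0.00033883,
       -0.00042687]), 'joint_torque': array([-6.10705574e-04, -5.45614100e+01, -2.74323785e+01,  6.45227102e-02,
        1.87892216e-02, -5.08552466e-05]), 'ee_pos': array([ 222.25749753, -583.60178033,  221.98205914]), 'orientation': array([-2.58600508e+00,  1.78244013e+00,  1.78084141e-03]), 'ft_force': array([0.23177524, 0.62739115, 0.34240978]), 'moment': array([-0.04460636,  0.0324366 ,  0.0382711 ]), 'width': 87.83346203073006}
```

View pics/scene.png

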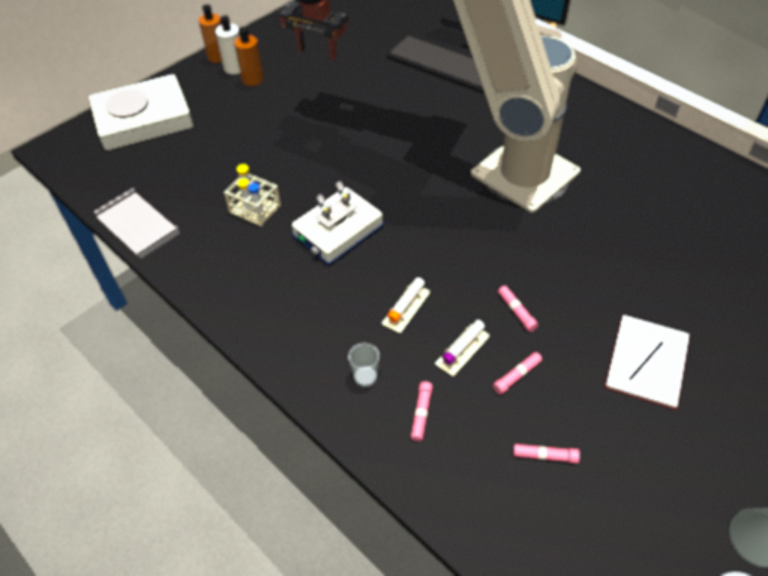

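View pics/side.png

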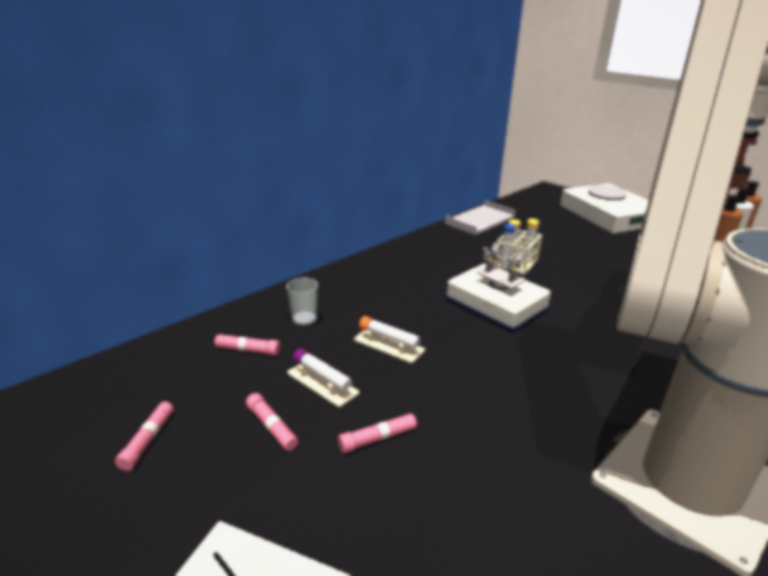

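```bash
python3 - <<'E'
from h import *
for n in('scene','side'):
    im=dict(np.load(n+'.npz'));W=world(im);hsv=cv2.cvtColor(im['pixels'],cv2.COLOR_RGB2HSV).astype(int)
    H,S,V=hsv[...,0],hsv[...,1],hsv[...,2]; z=W[...,2]
    E=im['extrinsics'];R=E[:3,:3];c=-R.T@E[:3,3]
    def ray(u,v,h):
        d=R.T@np.array([(u-im['cx'])/im['fx'],(v-im['cy'])/im['fy'],1]);return c+d*(h-c[2])/d[2]
    P=(H>138)&(H<160)&(S>100)&(V>40)&(np.abs(z-35)<25)
    O=(H>5)&(H<16)&(S>150)&(np.abs(z-35)<25)
    print(n,'purple',P.sum(),'orange',O.sum())
    for nm,M in(('purple',P),('orange',O)):
        vs,us=np.nonzero(M); cap=ray(us.mean(),vs.mean(),32)
        near=np.hypot(W[...,0]-cap[0],W[...,1]-cap[1])<150
        T=near&(z>20)&(z<60)&(S<60)&(V>150)
        _,lab,st,_=cv2.connectedComponentsWithStats((T|M).astype(np.uint8))
        l=np.bincount(lab[M]).argmax(); B=(lab==l)
        vs,us=np.nonzero(B); X=np.array([ray(u,v,32) for u,v in zip(us,vs)])[:,:2]
        m=X.mean(0);ev,ax=np.linalg.eigh(np.cov((X-m).T));d=ax[:,1];d=d*np.sign(d@(cap[:2]-m));t=(X-m)@d;w=(X-m)@ax[:,0]
        print(nm,'cap',cap[:2].round(1),'mid',(m+d*(t.max()+t.min())/2).round(1),'dir',np.degrees(np.arctan2(d[1],d[0])).round(1),'len',np.ptp(t).round(),'wid',np.ptp(w).round(),len(X), 'zmax',np.percentile(z[B],95).round(1))
    near=(z>46)&(z<60)&(S<60)&(V>120)
    n2,lab,st,ce=cv2.connectedComponentsWithStats(near.astype(np.uint8))
    for i in range(1,n2):
        if st[i,4]>150:
            X=W[lab==i];print('flat',ce[i].round(),st[i,4],cv2.minAreaRect(X[:,:2].astype(np.float32)),np.median(X[:,2]))
    # mixer upper structure
    if n=='scene': np.save('mixguess.npy',0)
    for lo,hi in((60,85),(85,110),(110,140)):
        M=(z>lo)&(z<hi)&(W[...,0]>200)&(W[...,0]<700)&(np.hypot(W[...,0],W[...,1])<800)
        n2,lab,st,ce=cv2.connectedComponentsWithStats(M.astype(np.uint8))
        for i in range(1,n2):
            if st[i,4]>15: print(lo,ce[i].round(),st[i,4],np.median(W[lab==i],0).round())
a=np.load('scene.npz')['pixels'][...,::-1];b=np.load('side.npz')['pixels'][...,::-1]
A=cv2.resize(a[110:180,185:265],(400,350),interpolation=2);B=cv2.resize(b[150:220,290:370],(400,350),interpolation=2)
C=cv2.resize(a[180:260,250:350],(400,250)[:2],interpolation=2);D=cv2.resize(b[200:280,180:280],(400,250),interpolation=2)
cv2.imwrite('pics/crop.png',np.vstack([np.hstack([A,B]),np.hstack([C,D])]))
E
```

```text
scene purple 41 orange 224
purple cap [619.4 260.2] mid [563.2 257.5] dir 4.5 len 139.0 wid 36.0 262 zmax 48.7
orange cap [ 320.4 -784.3] mid [ 262.9 -870.8] dir 49.9 len 97.0 wid 66.0 128 zmax 56.1
flat [97. 79.] 349 ((625.0668334960938, -930.5789794921875), (127.10720825195312, 244.47885131835938), 74.19359588623047) 56.65520114097121
flat [477.  83.] 159 ((-476.1612243652344, 298.4112243652344), (223.3976287841797, 24.674394607543945), 88.69894409179688) 52.72468872917748
flat [225. 149.] 945 ((513.5825805664062, -213.52532958984375), (148.38059997558594, 191.214111328125), 89.01294708251953) 54.03509864048681
60 [170. 129.] 190 [ 615. -419.   73.]
60 [157. 122.] 17 [ 620. -489.   74.]
60 [224. 142.] 177 [ 516. -205.   81.]
85 [163. 117.] 25 [ 602. -468.   98.]
85 [167. 128.] 61 [ 628. -402.   97.]
85 [230. 134.] 33 [ 483. -211.  100.]
85 [217. 143.] 28 [ 548. -215.   95.]
110 [162. 113.] 34 [ 599. -474.  116.]
110 [166. 123.] 70 [ 624. -420.  115.]
110 [227. 127.] 24 [ 482. -228.  124.]
110 [232. 130.] 17 [ 481. -200.  122.]
110 [217. 137.] 49 [ 543. -223.  123.]
side purple 49 o
[... 283 characters left out ...]
31549835205) 53.358033099460876
flat [404. 136.] 308 ((601.9713134765625, -971.1553344726562), (199.38351440429688, 262.94281005859375), 65.80990600585938) 57.8695018254014
flat [332. 194.] 874 ((511.50152587890625, -212.87838745117188), (141.8946990966797, 193.8732452392578), 89.12305450439453) 54.30552312189967
60 [347. 160.] 215 [ 598. -427.   73.]
60 [333. 185.] 228 [ 508. -204.   82.]
85 [354. 152.] 40 [ 591. -469.   98.]
85 [340. 155.] 51 [ 614. -396.   98.]
85 [326. 176.] 35 [ 540. -211.   95.]
85 [341. 182.] 39 [ 475. -207.   98.]
110 [341. 150.] 46 [ 620. -412.  116.]
110 [355. 147.] 24 [ 596. -471.  115.]
110 [327. 169.] 65 [ 543. -220.  123.]
110 [342. 175.] 69 [ 479. -216.  125.]
```

View pics/crop.png

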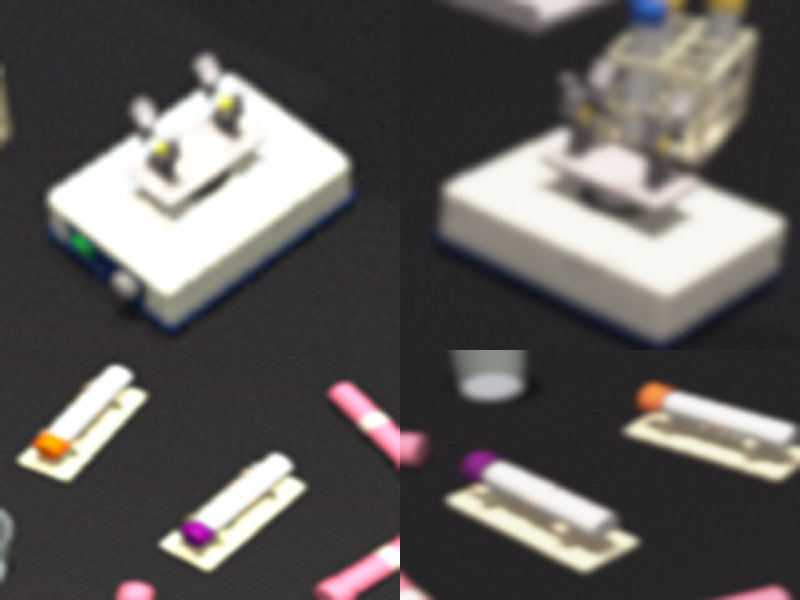

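Candidates in the scene view (768 px wide): purple-capped tube (465,340), orange-capped tube (408,300), and four pink tubes with no rest. The close crop confirms the purple cap at (449,357) on a cream rest, lying along +x. The mixer is at (338,222), and its clips show yellow pads. The white box at (140,110) is only a look-alike.

jog_arm(travel=[[0.41,1,0.05],[0.41,1,0.05],[0.41,1,0.05],[0.41,1,0.05],[0.41,1,0.05],[0.41,1,0.05],[0.41,1,0.05],[0.41,1,0.05],[0.41,1,0.05],[0.41,1,0.05]], dr=[[0,0,-0.2],[0,0,-0.2],[0,0,-0.2],[0,0,-0.2],[0,0,-0.2],[0,0,-0.2],[0,0,-0.2],[0,0,-0.2],[0,0,-0.2],[0,0,-0.2]], hand=1)

```text
t: 1.1
ee_pos: [387.0, -180.6, 242.1]
orientation: [-2.28, 2.159, 0.002]
ft_force: [-0.1, -0.8, 0.7]
width: 87.8
```

jog_arm(travel=[[0.42,1,-0.1],[0.42,1,-0.1],[0.42,1,-0.1],[0.42,1,-0.1],[0.42,1,-0.1],[0.42,1,-0.1],[0.42,1,-0.1],[0.42,1,-0.1],[0.42,1,-0.1],[0.42,1,-0.1]], dr=[[0,0,0],[0,0,0],[0,0,0],[0,0,0],[0,0,0],[0,0,0],[0,0,0],[0,0,0],[0,0,0],[0,0,0]])

```text
t: 2.1
ee_pos: [556.7, 222.3, 201.1]
orientation: [-2.282, 2.155, 0.002]
ft_force: [0.6, -0.5, -0.1]
width: 87.8
```

```bash
python3 - <<'E'
from h import *
o=telemetry.get_obs();print(o['ee_pos'],o['orientation'],o['qpos'])
im=grab('wrist');cv2.imwrite('pics/w1.png',cv2.resize(im['pixels'][:,:,::-1],(768,576)))
print(im['fx'],im['fy'],im['cx'],im['cy'],im['extrinsics'].round(3).tolist(),(im['range_z']>0).mean())
E
```

```text
[556.69676809 222.30892172 201.07426326] [-2.28233614e+00  2.15541227e+00  2.03785627e-03] [0.35894514 0.41041801 1.7063572  0.00257387 1.02328152 1.87121695]
297.3186396354542 297.3186396354542 253.96715563948214 189.44613029144722 [[0.058, -0.998, -0.002, 190.045], [-0.969, -0.057, 0.241, 527.186], [-0.241, -0.012, -0.971, 504.577], [0.0, 0.0, 0.0, 1.0]] 0.918182373046875
```

View pics/w1.png

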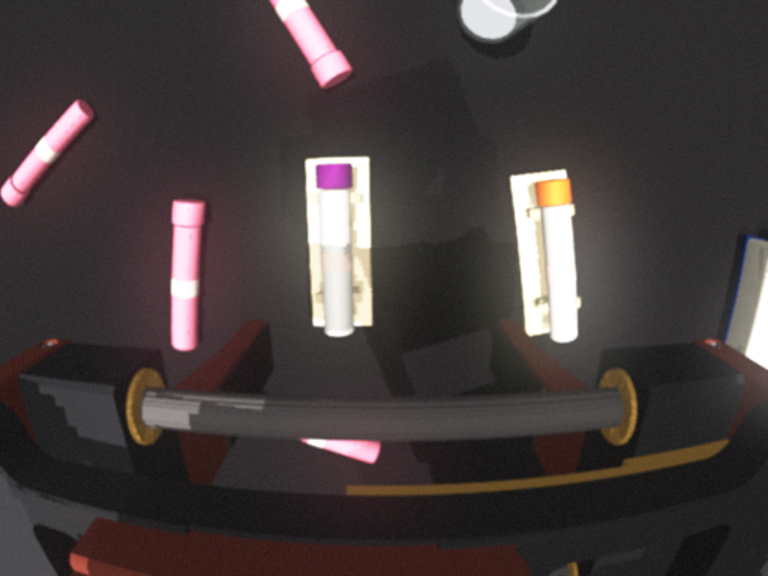

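The wrist picture shows the purple tube from its cap at (334,172) to its tail at (338,332). The orange tube is well off to the right at (557,260).

```bash
cat >> h.py <<'E'
def wray(im,u,v,h):
    x=(np.asarray(u,float)-im['cx'])/im['fx'];y=(np.asarray(v,float)-im['cy'])/im['fy'];r=np.hypot(x,y)+1e-9
    d=np.stack([np.sin(r)*x/r,np.sin(r)*y/r,np.cos(r)],-1);E=im['extrinsics'];R=E[:3,:3];c=-R.T@E[:3,3]
    d=d@R;return c+d*((h-c[2])/d[...,2:])
def wworld(im):
    d=im['range_z'].astype(float);v,u=np.indices(d.shape)
    x=(u-im['cx'])/im['fx'];y=(v-im['cy'])/im['fy'];r=np.hypot(x,y)+1e-9
    P=np.stack([np.tan(r)*x/r*d,np.tan(r)*y/r*d,d],-1);E=im['extrinsics'];return (P-E[:3,3])@E[:3,:3]
E
python3 - <<'E'
from h import *
im=dict(np.load('wrist.npz'));W=wworld(im);z=W[...,2];hsv=cv2.cvtColor(im['pixels'],cv2.COLOR_RGB2HSV).astype(int)
v,u=np.indices(z.shape)
B=(z>24)&(z<60)&(u>195)&(u<255)&(v>100)&(v<235)
P=B&(hsv[...,0]>138)&(hsv[...,0]<165)&(hsv[...,1]>90)
print(P.sum(),B.sum(),'zmax body',np.percentile(z[B&~P],97))
# silhouette row-wise centre, body only
rows=[];
for r in range(135,215):
    c=np.nonzero(B[r])[0]
    if len(c)>8: rows.append((c.mean(),r,len(c)))
rows=np.array(rows);X=wray(im,rows[:,0],rows[:,1],32)
p=np.polyfit(X[:,0],X[:,1],1);print('yaw',np.degrees(np.arctan(p[0])),'widths',rows[::10,2])
vs,us=np.nonzero(B);E=wray(im,us,vs,32);print('x extent at 32',E[:,0].min(),E[:,0].max())
cap=W[P];body=W[B];print('depth x extent',np.percentile(body[:,0],[0.5,99.5]),'cap x',np.percentile(cap[:,0],[1,99]))
for xm in(555,560,565,570,575):print(xm,np.polyval(p,xm))
top=body[body[:,2]>42];print('ridge',np.median(top,0),np.polyfit(top[:,0],top[:,1],1))
E
```

```text
360 2624 zmax body 44.4579133065065
yaw 4.542440047060348 widths [32. 21. 22. 21. 22. 20. 31. 20.]
x extent at 32 495.5606948639805 630.0224050271665
depth x extent [500.3468162  629.09853028] cap x [610.78451816 628.34109506]
555 256.7010790123779
560 257.0983142971166
565 257.4955495818553
570 257.892784866594
575 258.2900201513327
ridge [572.30453455 257.38017583  43.30639811] [7.41107603e-02 2.15316406e+02]
```

jog_arm(travel=[[0.019,0.088,-0.05],[0.019,0.088,-0.12],[0.019,0.088,-0.2],[0.019,0.088,-0.28],[0.019,0.088,-0.35],[0.019,0.088,-0.4],[0.019,0.088,-0.44],[0.019,0.088,-0.46],[0.019,0.088,-0.47],[0.019,0.088,-0.47]], dr=[[0,0,0.011],[0,0,0.011],[0,0,0.011],[0,0,0.011],[0,0,0.011],[0,0,0.011],[0,0,0.011],[0,0,0.011],[0,0,0.011],[0,0,0.011]])

```text
t: 3.15
ee_pos: [563.4, 255.1, 13.2]
orientation: [-2.301, 2.138, 0.002]
ft_force: [-0.4, 0.0, -0.1]
width: 87.8
```

jog_arm(travel=[[0,0,0],[0,0,0],[0,0,0],[0,0,0],[0,0,0],[0,0,0],[0,0,0],[0,0,0],[0,0,0],[0,0,0]], dr=[[0,0,0],[0,0,0],[0,0,0],[0,0,0],[0,0,0],[0,0,0],[0,0,0],[0,0,0],[0,0,0],[0,0,0]], hand=-1)

```text
t: 4.15
ee_pos: [563.5, 257.1, 13.9]
orientation: [-2.299, 2.137, 0.004]
ft_force: [-2.7, 8.3, 4.1]
width: 23.2
```

jog_arm(travel=[[0,0,0.02],[0,0,0.06],[0,0,0.12],[0,0,0.2],[0,0,0.28],[0,0,0.36],[0,0,0.43],[0,0,0.48],[0,0,0.5],[0,0,0.5]], dr=[[0,0,0],[0,0,0],[0,0,0],[0,0,0],[0,0,0],[0,0,0],[0,0,0],[0,0,0],[0,0,0],[0,0,0]])

```text
t: 5.15
ee_pos: [564.1, 257.1, 215.6]
orientation: [-2.297, 2.135, 0.002]
ft_force: [0.0, 0.4, -0.1]
width: 23.2
```

jog_arm(travel=[[-0.01,-0.06,0],[-0.02,-0.15,0],[-0.03,-0.25,0],[-0.04,-0.35,0],[-0.05,-0.45,0],[-0.06,-0.55,0],[-0.07,-0.65,0],[-0.08,-0.74,0],[-0.09,-0.79,0],[-0.09,-0.8,0]], dr=[[0,0,-0.01],[0,0,-0.02],[0,0,-0.03],[0,0,-0.04],[0,0,-0.058],[0,0,-0.058],[0,0,-0.058],[0,0,-0.058],[0,0,-0.058],[0,0,-0.058]])

```text
t: 6.15
ee_pos: [526.7, -64.9, 214.3]
orientation: [-2.195, 2.242, 0.004]
ft_force: [0.3, 1.1, -1.1]
width: 23.4
```

```bash
python3 - <<'E'
from h import *
o=telemetry.get_obs();print(o['ee_pos'],o['orientation'],o['ft_force'],o['moment'],o['width'])
im=grab('wrist');s=grab('side')
cv2.imwrite('pics/w2.png',np.hstack([cv2.resize(im['pixels'][:,:,::-1],(400,300)),cv2.resize(s['pixels'][90:240,200:400,::-1],(400,300))]))
W=wworld(im);z=W[...,2]
X=W[(z>50)&(z<58)&(W[...,0]>400)&(W[...,0]<630)&(W[...,1]>-300)&(W[...,1]<-120)]
print('housing',len(X),cv2.minAreaRect(X[:,:2].astype(np.float32)),np.median(X[:,2]))
Y=W[(z>70)&(z<160)&(abs(W[...,0]-513)<80)&(abs(W[...,1]+213)<50)]
print(np.histogram(Y[:,2],range(70,161,5)))
h=cv2.cvtColor(im['pixels'],cv2.COLOR_RGB2HSV).astype(int)
M=(h[...,0]>22)&(h[...,0]<34)&(h[...,1]>120)&(h[...,2]>80)&(abs(W[...,0]-513)<80)&(abs(W[...,1]+213)<50)
n,l,st,c=cv2.connectedComponentsWithStats(M.astype(np.uint8))
for i in range(1,n):
  if st[i,4]>3:print('pad',c[i],st[i,4],np.median(W[l==i],0))
E
```

```text
[526.69974197 -64.85845626 214.32115277] [-2.19493598  2.24230592  0.00448802] [ 0.28950722  1.10939145 -1.08687711] [ 0.04604746  0.07776812 -0.01425308] 23.395553033662175
housing 9335 ((510.5763244628906, -215.73553466796875), (139.02479553222656, 188.06655883789062), 88.98193359375) 53.85506207150842
(array([   8,  264, 2443,   84,   41,   39,   60,  148,  285,  117,   71,
        117,  339,  187,  119,    0,    0,    0]), array([ 70,  75,  80,  85,  90,  95, 100, 105, 110, 115, 120, 125, 130,
       135, 140, 145, 150, 155, 160]))
pad [399.8 229.4] 30 [ 479.83528097 -215.20896284  112.08797615]
```

View pics/w2.png

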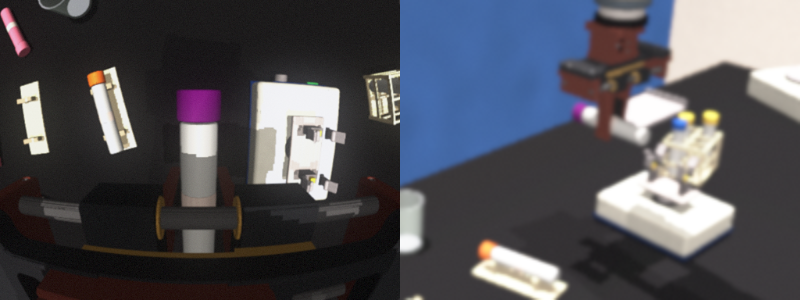

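The purple tube is gripped level. In the left half the mixer's clips are at (315,132) and (315,182), and the empty rest is at (33,118). The orange tube has not moved.

```bash
python3 - <<'E'
from h import *
im=dict(np.load('wrist.npz'));W=wworld(im);z=W[...,2];h=cv2.cvtColor(im['pixels'],cv2.COLOR_RGB2HSV).astype(int)
R=(abs(W[...,0]-513)<75)&(abs(W[...,1]+213)<45)
X=W[R&(z>79)&(z<86)];print('head',len(X),cv2.minAreaRect(X[:,:2].astype(np.float32)),np.median(X[:,2]))
for s in(-1,1):
  for lo,hi in((88,105),(105,118),(118,128),(128,137),(137,147)):
    Y=W[R&(z>lo)&(z<hi)&((W[...,0]-512)*s>10)]
    if len(Y)>5:print(s,lo,len(Y),'x',np.percentile(Y[:,0],[3,97]).round(1),'y',np.percentile(Y[:,1],[3,25,50,75,97]).round(1),Y[:,2].max().round(1))
# tube
P=(h[...,0]>138)&(h[...,0]<165)&(h[...,1]>90)&(z>150)
B=(z>215)&(z<260)&(abs(W[...,1]+65)<25)&(W[...,0]<610)
print('cap x',np.percentile(W[P][:,0],[1,99]),'cap z max',np.percentile(W[P][:,2],97))
T=W[B&(W[...,0]>535)];t=T[T[:,2]>np.percentile(T[:,2],60)]
print('tube ridge y',np.polyfit(t[:,0],t[:,1],1),'at mid',np.polyval(np.polyfit(t[:,0],t[:,1],1),527))
for a in range(540,592,10):
  q=T[(abs(T[:,0]-a)<5)]
  if len(q):print(a,np.percentile(q[:,2],98).round(1),q[:,1].min().round(1),q[:,1].max().round(1))
# yellow in scene/side
for n in('scene','side'):
  i=dict(np.load(n+'.npz'));V=world(i);g=cv2.cvtColor(i['pixels'],cv2.COLOR_RGB2HSV).astype(int)
  M=(g[...,0]>20)&(g[...,0]<35)&(g[...,1]>90)&(abs(V[...,0]-513)<60)&(abs(V[...,1]+213)<40)&(V[...,2]>85)
  q=V[M]
  for s in(-1,1):
    k=q[(q[:,0]-512)*s>0]; print(n,s,len(k),np.median(k,0).round(1) if len(k) else '')
E
```

```text
head 2577 ((511.47021484375, -216.19615173339844), (50.97126388549805, 97.93418884277344), 89.03433990478516) 81.25886037792175
-1 88 114 x [473.9 484.8] y [-224.6 -220.5 -214.4 -208.7 -206.6] 105.0
-1 105 272 x [471.7 485.9] y [-231.2 -228.3 -216.5 -201.  -198.1] 118.0
-1 118 78 x [472.9 484.8] y [-231.3 -201.3 -199.7 -199.2 -198.7] 127.5
-1 128 225 x [472.1 484.7] y [-233.  -230.3 -225.8 -203.9 -199.1] 137.0
-1 137 105 x [471.8 484.6] y [-237.7 -235.8 -234.3 -198.4 -193.7] 143.5
1 88 52 x [537.4 548.5] y [-225.7 -221.5 -213.1 -208.3 -207.5] 105.0
1 105 237 x [535.6 549.5] y [-232.  -230.  -220.7 -200.8 -199.4] 117.9
1 118 83 x [536.4 548.8] y [-231.9 -201.2 -200.6 -200.3 -199.7] 128.0
1 128 258 x [535.8 548.8] y [-234.1 -231.2 -227.1 -205.3 -200. ] 137.0
1 137 125 x [535.9 548.2] y [-237.9 -236.5 -235.3 -197.5 -194.8] 142.9
cap x [528.79161334 592.10637548] cap z max 376.30420286193817
tube ridge y [-1.98459584e-02 -5.43953349e+01] at mid -64.8541549113076
540 258.9 -86.5 -43.8
550 245.3 -77.0 -53.6
560 245.3 -76.9 -54.2
570 246.0 -78.7 -53.8
580 247.2 -79.3 -52.2
590 247.2 -79.3 -52.8
scene -1 6 [ 479.7 -215.5  109.5]
scene 1 6 [ 545.4 -215.1  112.2]
side -1 3 [ 476.4 -214.1  112.7]
side 1 4 [ 541.6 -214.1  111.2]
```

jog_arm(travel=[[-0.01,-0.06,0],[-0.03,-0.16,0],[-0.039,-0.26,0],[-0.039,-0.34,0],[-0.039,-0.376,0],[-0.039,-0.376,-0.04],[-0.039,-0.376,-0.1],[-0.039,-0.376,-0.15],[-0.039,-0.376,-0.18],[-0.039,-0.376,-0.19]], dr=[[0,0,0],[0,0,0],[0,0,0],[0,0,0],[0,0,0],[0,0,0],[0,0,0],[0,0,0],[0,0,0],[0,0,0]])

```text
t: 7.25
ee_pos: [511.5, -212.2, 137.2]
orientation: [-2.198, 2.239, 0.008]
ft_force: [-0.6, -0.0, -0.8]
width: 23.2
```

```bash
python3 - <<'E'
from h import *
o=telemetry.get_obs();print(o['t'],o['ee_pos'],o['orientation'],o['ft_force'],o['moment'])
im=grab('wrist');W=wworld(im);z=W[...,2]
s=grab('side');c=grab('scene')
cv2.imwrite('pics/w3.png',np.hstack([cv2.resize(im['pixels'][60:260,150:350,::-1],(300,300)),cv2.resize(s['pixels'][140:200,300:370,::-1],(250,300)),cv2.resize(c['pixels'][100:170,190:260,::-1],(250,300))]))
h=cv2.cvtColor(im['pixels'],cv2.COLOR_RGB2HSV).astype(int)
x0,y0=o['ee_pos'][:2]
for lo,hi in((60,100),(100,125),(125,137),(137,147)):
    for sg in(-1,1):
        Y=W[(abs((W[...,0]-512)*sg-32)<10)&(abs(W[...,1]+215)<35)&(z>lo)&(z<hi)]
        if len(Y)>5:print(lo,sg,len(Y),np.percentile(Y[:,0],[3,97]).round(1),np.percentile(Y[:,1],[3,25,50,75,97]).round(1))
X=W[(z>79)&(z<86)&(abs(W[...,0]-513)<75)&(abs(W[...,1]+213)<45)]
if len(X):print(len(X),X.min(0),X.max(0))
T=W[(z>155)&(z<175)&(W[...,0]>525)&(W[...,0]<555)&(abs(W[...,1]+215)<20)]
if len(T):print('tube y',T[:,1].min(),T[:,1].max(),T[:,2].max())
E
```

```text
7.25 [ 511.49706397 -212.2324738   137.24567893] [-2.19770844  2.23938306  0.00773563] [-0.61718971 -0.01399827 -0.75734735] [0.04904016 0.0301917  0.00232109]
60 1 235 [540.7 553.7] [-241.6 -239.6 -236.9 -232.6 -192.4]
100 1 58 [545.9 549.2] [-233.8 -232.1 -231.2 -229.9 -228.7]
125 1 346 [535.6 548.2] [-234.1 -232.5 -230.6 -228.3 -226.5]
137 1 442 [535.6 548. ] [-238.6 -236.4 -234.  -197.5 -195.3]
726 [ 499.30022212 -241.7105741    79.01118543] [ 558.88987397 -191.66877284   83.33539656]
tube y -224.82990531162815 -200.77135781655028 169.40970703597634
```

View pics/w3.png

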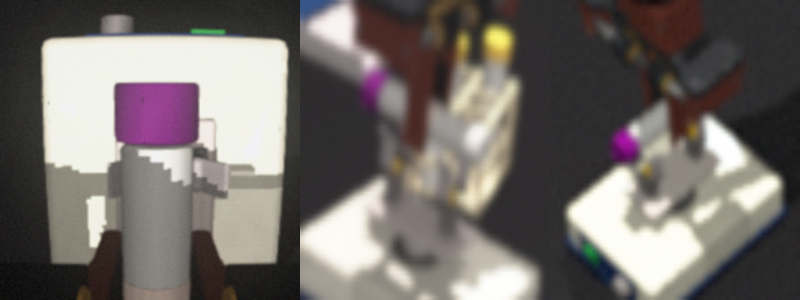

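The tube hangs above the clips. In the left crop it sits about 4 mm to the left (+y) of the clip centre, so I'll correct that before descending.

jog_arm(travel=[[0,-0.01,0],[0,-0.01,0],[0,-0.01,0],[0,-0.01,-0.005],[0,-0.01,-0.01],[0,-0.01,-0.015],[0,-0.01,-0.02],[0,-0.01,-0.02],[0,-0.01,-0.02],[0,-0.01,-0.02]], dr=[[0,0,0],[0,0,0],[0,0,0],[0,0,0],[0,0,0],[0,0,0],[0,0,0],[0,0,0],[0,0,0],[0,0,0]])

```text
t: 8.4
ee_pos: [512.5, -217.2, 131.1]
orientation: [-2.196, 2.239, 0.003]
ft_force: [-0.3, -0.2, -0.9]
width: 23.2
```

```bash
cat > chk.py <<'E'
from h import *
o=telemetry.get_obs();print(o['t'],o['ee_pos'].round(1),o['orientation'].round(3),o['ft_force'].round(2),o['moment'].round(2))
im=grab('wrist');W=wworld(im);z=W[...,2]
Y=W[(abs(W[...,0]-544)<10)&(abs(W[...,1]+215)<35)&(z>137)&(z<147)&(abs(W[...,1]-o['ee_pos'][1])>14)];print('clip',np.percentile(Y[:,1],[2,98]).round(1),np.percentile(Y[:,1],[2,98]).mean())
a=o['ee_pos'][2]+19
T=W[(z>a)&(z<a+16)&(W[...,0]>525)&(W[...,0]<553)&(abs(W[...,1]-o['ee_pos'][1])<15)]
print('tube y',np.percentile(T[:,1],[1,99]).round(1),np.percentile(T[:,1],[1,99]).mean(),'top',np.percentile(T[:,2],98))
E
python3 chk.py
```

```text
8.4 [ 512.5 -217.2  131.1] [-2.196  2.239  0.003] [-0.3  -0.24 -0.86] [ 0.04 -0.03  0.02]
clip [-238.5 -195.1] -216.76365191139462
tube y [-229.1 -206.5] -217.83104700169662 top 162.06787744808028
```

jog_arm(travel=[[0,0.002,-0.002],[0,0.002,-0.004],[0,0.002,-0.006],[0,0.002,-0.009],[0,0.002,-0.012],[0,0.002,-0.015],[0,0.002,-0.018],[0,0.002,-0.02],[0,0.002,-0.02],[0,0.002,-0.02]], dr=[[0,0,0],[0,0,0],[0,0,0],[0,0,0],[0,0,0],[0,0,0],[0,0,0],[0,0,0],[0,0,0],[0,0,0]])

```text
t: 9.45
ee_pos: [512.5, -216.5, 123.1]
orientation: [-2.196, 2.239, 0.003]
ft_force: [-0.1, 0.8, 0.0]
width: 23.2
```

jog_arm(travel=[[0,0,-0.001],[0,0,-0.002],[0,0,-0.003],[0,0,-0.004],[0,0,-0.005],[0,0,-0.006],[0,0,-0.007],[0,0,-0.008],[0,0,-0.009],[0,0,-0.01]], dr=[[0,0,0],[0,0,0],[0,0,0],[0,0,0],[0,0,0],[0,0,0],[0,0,0],[0,0,0],[0,0,0],[0,0,0]])

```text
t: 10.45
ee_pos: [512.8, -216.5, 119.9]
orientation: [-2.196, 2.239, 0.002]
ft_force: [-1.1, 2.1, 10.1]
width: 23.5
```

jog_arm(travel=[[0,0,-0.001],[0,0,-0.002],[0,0,-0.003],[0,0,-0.004],[0,0,-0.005],[0,0,-0.005],[0,0,-0.005],[0,0,-0.005],[0,0,-0.005],[0,0,-0.005]], dr=[[0,0,0],[0,0,0],[0,0,0],[0,0,0],[0,0,0],[0,0,0],[0,0,0],[0,0,0],[0,0,0],[0,0,0]])

```text
t: 11.45
ee_pos: [513.7, -216.9, 119.1]
orientation: [-2.196, 2.238, -0.001]
ft_force: [-2.6, 1.0, 10.8]
width: 23.4
```

jog_arm(travel=[[-0.001,0,-0.002],[-0.002,0,-0.004],[-0.002,0,-0.006],[-0.002,0,-0.008],[-0.002,0,-0.01],[-0.002,0,-0.01],[-0.002,0,-0.01],[-0.002,0,-0.01],[-0.002,0,-0.01],[-0.002,0,-0.01]], dr=[[0,0,0],[0,0,0],[0,0,0],[0,0,0],[0,0,0],[0,0,0],[0,0,0],[0,0,0],[0,0,0],[0,0,0]])

```text
t: 12.45
ee_pos: [514.4, -217.3, 116.3]
orientation: [-2.195, 2.237, -0.006]
ft_force: [0.2, 1.0, 8.8]
width: 23.5
```

jog_arm(travel=[[-0.001,0,-0.002],[-0.002,0,-0.004],[-0.003,0,-0.006],[-0.003,0,-0.008],[-0.003,0,-0.01],[-0.003,0,-0.01],[-0.003,0,-0.01],[-0.003,0,-0.01],[-0.003,0,-0.01],[-0.003,0,-0.01]], dr=[[0,0,0],[0,0,0],[0,0,0],[0,0,0],[0,0,0],[0,0,0],[0,0,0],[0,0,0],[0,0,0],[0,0,0]])

```text
t: 13.45
ee_pos: [514.2, -217.5, 112.9]
orientation: [-2.194, 2.237, -0.009]
ft_force: [1.8, 3.0, 5.3]
width: 23.5
```

```bash
python3 chk.py; python3 - <<'E'
from h import *
s=grab('side');im=np.load('wrist.npz')
cv2.imwrite('pics/w4.png',np.hstack([cv2.resize(im['pixels'][60:260,150:350,::-1],(400,400)),cv2.resize(s['pixels'][130:210,290:370,::-1],(400,400),interpolation=2)]))
E
```

```text
13.45 [ 514.2 -217.5  112.9] [-2.194  2.237 -0.009] [1.78 3.02 5.32] [ 0.31 -0.28 -0.05]
clip [-245.3 -191.8] -218.58335799018633
tube y [-231.6 -203.6] -217.58354782161894 top 144.2947133921175
```

View pics/w4.png

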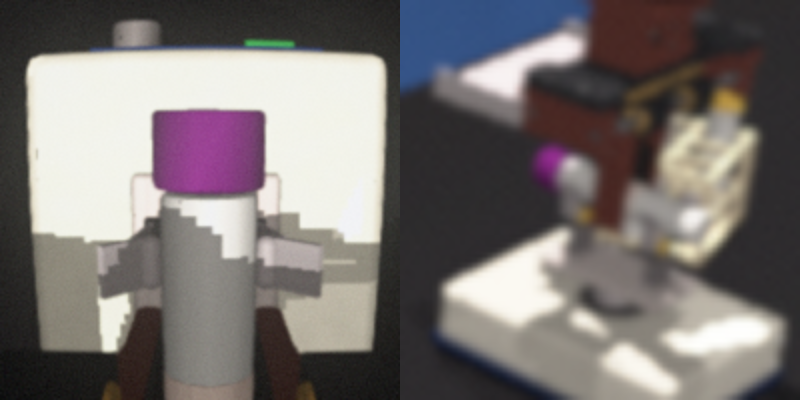

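The jaws are spread around the tube at (130,265) and (290,265), and it is centred. The force is past its peak, so I'll keep going down.

jog_arm(travel=[[0,0,-0.001],[-0.001,0,-0.002],[-0.001,0,-0.003],[-0.001,0,-0.004],[-0.001,0,-0.005],[-0.001,0,-0.006],[-0.001,0,-0.007],[-0.001,0,-0.008],[-0.001,0,-0.008],[-0.001,0,-0.008]], dr=[[0,0,0],[0,0,0],[0,0,0],[0,0,0],[0,0,0],[0,0,0],[0,0,0],[0,0,0],[0,0,0],[0,0,0]])

```text
t: 14.55
ee_pos: [513.7, -217.4, 109.5]
orientation: [-2.194, 2.237, -0.008]
ft_force: [1.8, 1.4, 0.1]
width: 23.2
```

jog_arm(travel=[[0,0,-0.001],[-0.001,0,-0.002],[-0.001,0,-0.003],[-0.001,0,-0.004],[-0.001,0,-0.005],[-0.001,0,-0.006],[-0.001,0,-0.006],[-0.001,0,-0.006],[-0.001,0,-0.006],[-0.001,0,-0.006]], dr=[[0,0,0],[0,0,0],[0,0,0],[0,0,0],[0,0,0],[0,0,0],[0,0,0],[0,0,0],[0,0,0],[0,0,0]])

```text
t: 15.55
ee_pos: [513.0, -217.3, 106.8]
orientation: [-2.194, 2.237, -0.007]
ft_force: [0.7, 1.4, -3.3]
width: 23.3
```

jog_arm(travel=[[0,0,-0.001],[0,0,-0.002],[0,0,-0.003],[0,0,-0.004],[0,0,-0.005],[0,0,-0.006],[0,0,-0.006],[0,0,-0.006],[0,0,-0.006],[0,0,-0.006]], dr=[[0,0,0],[0,0,0],[0,0,0],[0,0,0],[0,0,0],[0,0,0],[0,0,0],[0,0,0],[0,0,0],[0,0,0]])

```text
t: 16.55
ee_pos: [512.9, -217.3, 104.3]
orientation: [-2.194, 2.237, -0.007]
ft_force: [0.3, 1.5, -2.2]
width: 23.1
```

jog_arm(travel=[[0,0,-0.001],[0,0,-0.002],[0,0,-0.003],[0,0,-0.004],[0,0,-0.004],[0,0,-0.004],[0,0,-0.004],[0,0,-0.004],[0,0,-0.004],[0,0,-0.004]], dr=[[0,0,0],[0,0,0],[0,0,0],[0,0,0],[0,0,0],[0,0,0],[0,0,0],[0,0,0],[0,0,0],[0,0,0]])

```text
t: 17.55
ee_pos: [512.9, -217.3, 102.7]
orientation: [-2.194, 2.237, -0.007]
ft_force: [0.8, 1.0, -1.9]
width: 23.1
```

jog_arm(travel=[[0,0,-0.001],[0,0,-0.002],[0,0,-0.003],[0,0,-0.004],[0,0,-0.004],[0,0,-0.004],[0,0,-0.004],[0,0,-0.004],[0,0,-0.004],[0,0,-0.004]], dr=[[0,0,0],[0,0,0],[0,0,0],[0,0,0],[0,0,0],[0,0,0],[0,0,0],[0,0,0],[0,0,0],[0,0,0]])

```text
t: 18.55
ee_pos: [512.9, -217.2, 101.1]
orientation: [-2.194, 2.237, -0.007]
ft_force: [0.1, 4.7, 0.4]
width: 23.7
```

jog_arm(travel=[[0,0,-0.001],[0,0,-0.002],[0,0,-0.003],[0,0,-0.004],[0,0,-0.004],[0,0,-0.004],[0,0,-0.004],[0,0,-0.004],[0,0,-0.004],[0,0,-0.004]], dr=[[0,0,0],[0,0,0],[0,0,0],[0,0,0],[0,0,0],[0,0,0],[0,0,0],[0,0,0],[0,0,0],[0,0,0]])

```text
t: 19.55
ee_pos: [513.1, -217.6, 99.7]
orientation: [-2.194, 2.237, -0.008]
ft_force: [-1.0, -2.0, 4.1]
width: 23.6
```

jog_arm(travel=[[0,0,-0.001],[0,0,-0.002],[0,0,-0.003],[0,0,-0.004],[0,0,-0.004],[0,0,-0.004],[0,0,-0.004],[0,0,-0.004],[0,0,-0.004],[0,0,-0.004]], dr=[[0,0,0],[0,0,0],[0,0,0],[0,0,0],[0,0,0],[0,0,0],[0,0,0],[0,0,0],[0,0,0],[0,0,0]])

```text
t: 20.55
ee_pos: [513.2, -217.6, 99.3]
orientation: [-2.194, 2.237, -0.009]
ft_force: [-4.8, 0.7, 16.3]
width: 23.1
```

jog_arm(travel=[[0,0,0],[0,0,0],[0,0,0],[0,0,0],[0,0,0],[0,0,0],[0,0,0],[0,0,0],[0,0,0],[0,0,0]], dr=[[0,0,0],[0,0,0],[0,0,0],[0,0,0],[0,0,0],[0,0,0],[0,0,0],[0,0,0],[0,0,0],[0,0,0]])

```text
t: 21.55
ee_pos: [513.4, -217.6, 99.6]
orientation: [-2.194, 2.237, -0.009]
ft_force: [-1.2, -0.1, 7.6]
width: 23.2
```

jog_arm(travel=[[0,0,0],[0,0,0],[0,0,0],[0,0,0],[0,0,0],[0,0,0],[0,0,0],[0,0,0],[0,0,0],[0,0,0]], dr=[[0,0,0],[0,0,0],[0,0,0],[0,0,0],[0,0,0],[0,0,0],[0,0,0],[0,0,0],[0,0,0],[0,0,0]], hand=0.3)

```text
t: 22.55
ee_pos: [513.4, -217.7, 99.6]
orientation: [-2.194, 2.237, -0.009]
ft_force: [0.9, 0.3, 0.3]
width: 57.3
```

jog_arm(travel=[[0,0,0.01],[0,0,0.03],[0,0,0.06],[0,0,0.1],[0,0,0.16],[0,0,0.22],[0,0,0.28],[0,0,0.32],[0,0,0.34],[0,0,0.34]], dr=[[0,0,0],[0,0,0],[0,0,0],[0,0,0],[0,0,0],[0,0,0],[0,0,0],[0,0,0],[0,0,0],[0,0,0]])

```text
t: 23.55
ee_pos: [514.0, -217.9, 237.3]
orientation: [-2.193, 2.236, -0.013]
ft_force: [0.4, -0.3, -0.4]
width: 57.1
```

```bash
python3 - <<'E'
from h import *
o=telemetry.get_obs();print(o['t'],o['ee_pos'].round(1),o['ft_force'].round(2),o['width'])
im=grab('wrist');s=grab('side');c=grab('scene')
cv2.imwrite('pics/w5.png',np.hstack([cv2.resize(im['pixels'][40:290,130:380,::-1],(400,400)),cv2.resize(s['pixels'][130:210,290:370,::-1],(400,400),interpolation=2)]))
W=wworld(im);z=W[...,2];h=cv2.cvtColor(im['pixels'],cv2.COLOR_RGB2HSV).astype(int)
P=(h[...,0]>138)&(h[...,0]<165)&(h[...,1]>90)&(z>100)&(z<150)&(abs(W[...,1]+216)<40);cp=W[P]
print('cap x',np.percentile(cp[:,0],[1,99]),'y',np.percentile(cp[:,1],[2,98]),'ztop',np.percentile(cp[:,2],97))
for a in range(450,580,10):
  T=W[(abs(W[...,0]-a)<5)&(abs(W[...,1]+216.5)<13)&(z>118)&(z<150)]
  if len(T)>5:print(a,len(T),'top',np.percentile(T[:,2],95).round(1),'y',np.percentile(T[:,1],[2,98]).round(1))
X=W[(z>50)&(z<58)&(W[...,0]>400)&(W[...,0]<630)&(W[...,1]>-300)&(W[...,1]<-120)]
print('housing',cv2.minAreaRect(X[:,:2].astype(np.float32)))
E
```

```text
23.55 [ 514.  -217.9  237.3] [ 0.42 -0.34 -0.4 ] 57.07237402947295
cap x [560.86832789 578.13045286] y [-229.97605183 -206.99719424] ztop 132.93023903298956
450 94 top 130.5 y [-226.9 -205.6]
460 202 top 130.5 y [-227.  -205.7]
470 212 top 131.9 y [-228.5 -204.6]
480 282 top 132.2 y [-228.8 -203.9]
490 239 top 130.6 y [-228.3 -205.7]
500 246 top 131.0 y [-228.3 -205. ]
510 255 top 131.2 y [-228.4 -205.3]
520 263 top 130.7 y [-228.5 -205.5]
530 256 top 130.7 y [-228.6 -205.7]
540 309 top 132.6 y [-229.2 -203.8]
550 287 top 131.8 y [-228.9 -204.9]
560 263 top 131.8 y [-228.8 -206.7]
570 284 top 132.7 y [-228.9 -206. ]
housing ((510.9118347167969, -216.38609313964844), (138.8936004638672, 188.1837615966797), 88.89192199707031)
```

View pics/w5.png

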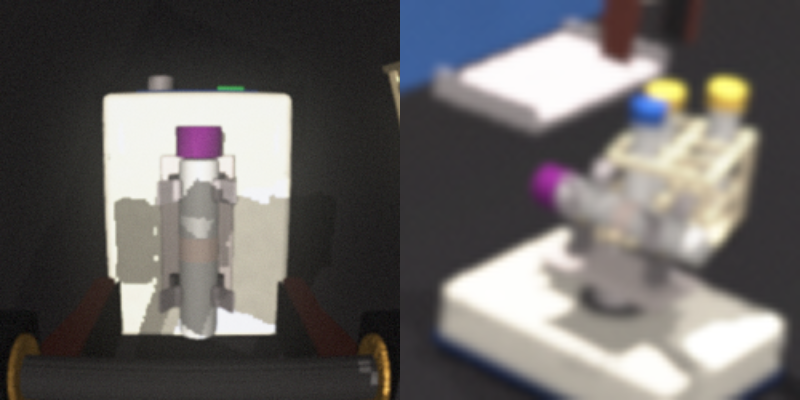

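The tube lies level in both clips (left crop, (198,230)), with its axis at about 119 mm along its whole length. That matches home, and the gripper is clear. Handing in.

```bash
python3 -c "
from workcell import ticket
print(ticket.close_job())"
```

```text
the job is handed in; nothing more can be done
None
```

The purple-capped tube is pressed into both mixer clips and released, and the job was handed in at about 24 s of the 53 s allowed. The hand-in gives no verdict.

- **Pressing:** I gripped the tube at its centre, carried it over the mixer and pressed it down in small steps. The highest wrist force I read during insertion was about 11 N. It then turned to a pull of about 3 N as the jaws snapped over, and reached 16 N on the hard seat, which I eased to about 8 N before opening. Forces were read only at the end of each call, so short spikes in between would not have shown.
- **Position:** The tube is level, with its axis about 119 mm above the table (65 mm above the housing top). It is about 2.5 mm off centre along the clips and under 1 mm to the side, and in line to about 1°.
- **Release:** The gripper is about 120 mm clear, and the tube stayed in place when let go.
- **Not checked:** I could not read the pad values. That both pads are down is inferred from the hard seat, the level height and the pull. I did not measure the orange tube, rack and beaker again at the end, but the arm never went near them.
- **Disagreement:** The cameras differed by 2–3 mm on the mixer's position. I used the wrist camera's value, and the fit confirmed it.

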